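# Click the mixing shafts onto the clip rail in size order

### The job

Put the three steel mixing shafts away on the spring-clip rail in order of length: the longest in the place beside the blue end block, the medium one in the middle place, the shortest beside the grey end block. Press each one straight down until it has clicked fully home in both the front and the rear clip, with its orange square grip about midway between the two rails, and let go. Leave the jar, the bottle and the timer where they stand.

Things in the scene. Friction and masses are not known exactly. Their poses are not given: they have to be found in the camera images.
- clip_rail: Aluminium twin clip rail fixed to the worktop, 104 x 226 mm; origin at the centre of its underside, z up. Two rails run along its y at x = -40 and +40 mm, each with three upward-opening spring clips at y = +70, 0, -70 mm: a shaft lies along the rail's x in two clips. Blue end block at y = +105 mm, grey at -105 mm (28 mm high). Between the two clips 68 mm are clear for fingers.
- clip_blue_end (a point): Place beside the blue end block: where the middle of a fully seated shaft's axis lies, 45 mm above the worktop, midway between the rails; axes as the clip rail's. Below it is free down to 6 mm above the worktop.
- clip_middle (a point): The same point of the middle place. Each clip is two steel leaves 12 mm wide (in x): lips flared to 29 mm at the top, 64 mm above the worktop, narrowing to a 10 mm throat 53 mm up, under which the 16 mm shaft rests on a saddle 37 mm up. The leaves spring sideways.
- clip_grey_end (a point): The same point of the place beside the grey end block. A shaft laid on the clips stops with its axis 15 mm above the seat; pushing it on takes about 6 to 12 N downward in all, until its axis is about 7 mm above the seat, where the clips snap over it and pull it down.
- long_shaft: Longest steel mixing shaft, 180 mm long, 16 mm in diameter (11 mm over the last 8 mm of each end), with an orange square grip with black ribs, 18 x 18 mm and 44 mm long at its middle; 0.08 to 0.15 kg. Origin on its axis at mid-length, x along the shaft; either way round is the same. It lies on the worktop on its grip, axis 9 mm up.
- medium_shaft: Medium steel mixing shaft, 145 mm long, otherwise like the longest; 0.07 to 0.13 kg.
- short_shaft: Shortest steel mixing shaft, 110 mm long, otherwise like the longest; 0.06 to 0.11 kg.
- cream_jar: Loose white jar, 76 mm in diameter, 51 mm high, behind and left of the clip rail; origin at the centre of its underside. To be left alone.
- dome_bottle: Loose white bottle with a domed cap, 51 mm in diameter, 98 mm high, behind the clip rail; origin at the centre of its underside. To be left alone.
- timer: Loose white bench timer, 58 x 64 x 21 mm, on the right near the front edge; origin at the centre of its underside. To be left alone.

How it is judged (in metres and radians):
At the end, for the whole second after the job is handed in: Longest in the blue-end place, medium in the middle, shortest in the grey-end place: each shaft's middle within 12 mm (along it), 4 mm (sideways) and 3 mm (height) of its place's point, within 0.05 rad of the rail's x axis, at rest (x of long_shaft in the frame of clip_blue_end between -0.012 and 0.012 m and y of long_shaft in the frame of clip_blue_end between -0.004 and 0.004 m and z of long_shaft in the frame of clip_blue_end between -0.003 and 0.003 m and angle between the x axis of each of long_shaft, medium_shaft, short_shaft and the x axis of clip_rail, either way round below 0.05 rad and linear speed of each of long_shaft, medium_shaft, short_shaft below 0.02 m/s and x of medium_shaft in the frame of clip_middle between -0.012 and 0.012 m and y of medium_shaft in the frame of clip_middle between -0.004 and 0.004 m and z of medium_shaft in the frame of clip_middle between -0.003 and 0.003 m and x of short_shaft in the frame of clip_grey_end between -0.012 and 0.012 m and y of short_shaft in the frame of clip_grey_end between -0.004 and 0.004 m and z of short_shaft in the frame of clip_grey_end between -0.003 and 0.003 m); the robot touches nothing.
It fails at once if the jar, the bottle or the timer is moved by more than 20 mm (distance of any of cream_jar, dome_bottle, timer from where it was at the start of the episode above 0.02 m).
It also fails if it takes over 64 s, if anything falls off the work surface, if the arm or the gripper's body presses on something with over 40 N, if the wrist force passes 120 N, or if a joint passes its speed limit or range.

### The arm

A 6-joint arm with a two-finger parallel gripper is mounted at the origin on a cart in front of the work surface, level with it; the furniture and walls round the work are solid. World frame = base frame: x ahead of the robot, y to its left, z up, the work surface at z = 0. Lengths are in mm, angles in rad, forces in N, time in s.
With the tool pointing down it reaches from about 325 to 775 mm from the base axis. Payload 9.3 kg.
Tool frame: the origin (TCP) lies at the very end of the fingers, on their centre line; the grasp point (between the pads) lies bot.pinch_z behind it (bot.pinch_z is the distance from the TCP to the grasp point, in mm); z points along the fingers, x is the direction in which the jaws open and shut, and the axes are right-handed (so a half turn about z gives the same grasp; the last joint's range is limited). The gripper opens to 85 mm and grips with 20 to 120 N. Pads are 22 mm wide; open, the fingers measure 114 mm over their backs; the gripper's body (76 mm by 85 mm) begins 54 mm behind the grasp point. The pads swing forward as they close: fully open they stand 13 mm farther back than shut.
Start: joints at [-1.454, 0.259, 0.021, 1.334, 0, 1.418], TCP at [146.589, -530.102, 231.279] pointing down, gripper open.
Joint ranges: [-3.04, 3.04], [-0.91, 1.82], [-1.04, 1.36], [-1.92, 1.95], [-1.52, 1.45], [-3.14, 3.14]. Speed limits (rad/s): [2.22, 2.22, 2.79, 3.14, 3.14, 3.14].

### API

Orientations are given as a rotation vector (axis times angle).
In Python, from bench import bot gives the robot as it stands.
- The arm moves only by the tool servo_tool, never from a script. Its arguments are lists of equal length, an entry for each row: "slide": the shift along the tool's x, y, z in cm, a list of three; "roll": the turn about the tool's z in rad; "gripper": the finger opening in cm, from 0 to 8.54. In form: {"slide": [[dx, dy, dz], ...], "roll": [roll, ...], "gripper": [gripper, ...]}. A call has 1 to 10 rows; each row is the pose to reach, as a shift and turn from the pose commanded when the call began, along the tool's axes at that moment; what a row does not reach only later rows make up. A row lasts 1/10 s, in which the tool goes at most 50 mm and 8.59 degrees, less where a joint would pass 70% of its speed; a pose out of reach is approached as far as the arm can. A call with a gripper value outside its range is refused whole. The fingers move at their own pace and stop on an object; "grip_force" is the grip in N (left out, the last holds). Time passes only in rows, so rows that repeat a pose let the fingers close. It gives the time, the measured TCP pose, the force and the opening at its end, in the units of the state.
- bot.sense(): the state, without advancing time (a new reading comes with each control period).
- bot.grab_frame(name): name is "scene" or "top" or "wrist"; returns the picture (480x640x3 uint8, blue, green, red); there is no depth.
- bot.camera_params(name): a dict with "fov_y" (degrees; the focal length in pixels is half the picture's height over the tangent of half this angle, whatever the lens; pixels are square), "cx", "cy" (the principal point, pixels), "rvec" (rotation vector, rad) and "tvec" (3), from world to camera coordinates, as OpenCV has them. Camera axes: x right, y down, z forward; pixel columns grow to the right and rows downward; lengths in mm; the calibration is good to about 2 mm. A picture is of the moment at which its call begins: read the wrist's pose just before it. camera_params takes no time and is no camera call; for the wrist camera it gives the pose at the moment of the call.
- bot.finish_job(): hands the job in, once; it reports no verdict.
The state is a dict: "t": time; "joint_positions": joint angles; "joint_vel": joint speeds; "joint_efforts": joint torques, N m; "position": TCP position; "eef_rot": TCP orientation; "wrist_force": force on the tool from outside, world axes, zero at the start; "moment": the same for the moment, N m; "grip_width": finger opening in mm.
Only numpy, scipy, OpenCV 4.12 (cv2) and the standard library are available. Lean on these libraries where they do the work, as an engineer would, in place of code of your own. Each camera call takes 0.05 s, during which the arm holds its last target.

## Working session

There is one attempt and no reset: what is moved stays moved. The work goes in short steps, Python scripts to look and compute and a tool call to move; the robot and the scene stay as the last step left them, time stands still between calls to the robot, and variables do not carry over. Pictures are saved under pics/ and viewed, and the job is handed in when it is done.

Besides the shell and the picture viewer there is one more tool, called after "Emit:" as name(argument=value, ...) on one line, values as JSON. servo_tool: Moves the arm, as the interface text tells. Its arguments: {"type":"object","properties":{"slide":{"type":"array"},"roll":{"type":"array"},"gripper":{"type":"array"},"grip_force":{"type":"number"}},"required":["slide","roll","gripper"]}

```bash
mkdir -p pics
python3 - <<'E'
from bench import bot
import cv2
print(bot.sense(), bot.pinch_z)
for n in ("scene","top"):
    cv2.imwrite(f"pics/{n}0.png",bot.grab_frame(n)); print(n,bot.camera_params(n))
E
```

```text
{'t': 0.0, 'joint_positions': array([-1.45359024e+00,  2.59195640e-01,  2.07608031e-02,  1.33368348e+00,
       -2.15746215e-05,  1.41820183e+00]), 'joint_vel': array([-0.00036436, -0.00141187, -0.0007153 ,  0.00091702,  0.00113287,
        0.00035038]), 'joint_efforts': array([-3.76652497e-04, -5.55636621e+01,  3.44527960e+01,  1.37668691e-02,
       -1.04270562e-04, -6.43224780e-06]), 'position': array([ 146.55624701, -529.8291271 ,  230.66390956]), 'eef_rot': array([-2.49927885e+00,  1.90192693e+00,  1.46610296e-03]), 'wrist_force': array([-0.67487125,  0.21382194,  0.26257306]), 'moment': array([ 0.0263141 , -0.02843581,  0.04266715]), 'grip_width': 85.30158541225987} 18.700000000000003
scene {'fov_y': 51.216911246674016, 'cx': 321.5802632269193, 'cy': 245.78847270999918, 'rvec': array([ 0.83823477, -2.335713  ,  1.32250807]), 'tvec': array([363.93954115, 291.52910729, 965.9555813 ])}
top {'fov_y': 48.6774577535878, 'cx': 316.96714653330685, 'cy': 240.91784664463125, 'rvec': array([ 2.16241406, -2.12676047,  0.14932921]), 'tvec': array([-132.58543085,  553.95239736, 1303.34079253])}
```

View pics/scene0.png

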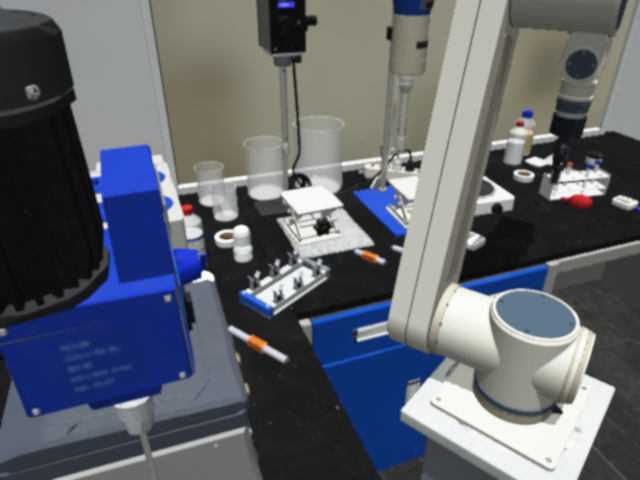

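View pics/top0.png

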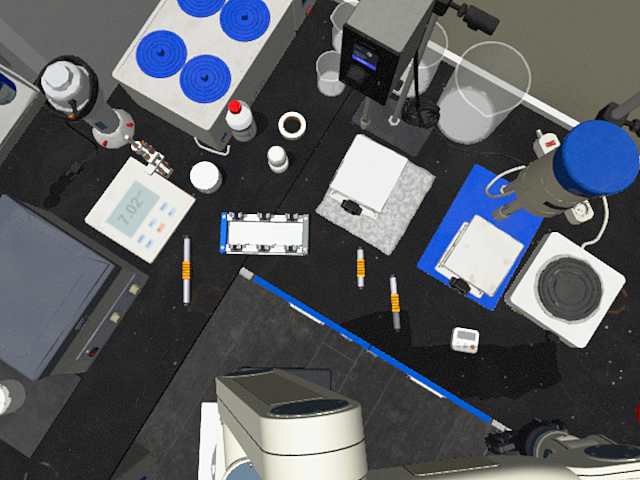

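The top view shows the long shaft at about (186,270), the short one at (361,267), the medium at (395,302), and the rail at (264,233) with its blue end on the left. The jar is at (205,177), the bottle at (277,159) and the timer at (465,340).

```bash
cat > h.py <<'E'
import numpy as np, cv2
from bench import bot
def cam(n):
    p=bot.camera_params(n); R=cv2.Rodrigues(np.array(p['rvec']))[0]; f=240/np.tan(np.radians(p['fov_y']/2))
    return dict(R=R,t=np.array(p['tvec']),f=f,cx=p['cx'],cy=p['cy'])
def ray(c,uv,z):
    uv=np.atleast_2d(uv).astype(float)
    d=np.c_[(uv[:,0]-c['cx'])/c['f'],(uv[:,1]-c['cy'])/c['f'],np.ones(len(uv))]@c['R']
    o=-c['R'].T@c['t']
    return o+d*((z-o[2])/d[:,2])[:,None]
def proj(c,P):
    q=np.atleast_2d(P)@c['R'].T+c['t']; return np.c_[q[:,0]/q[:,2]*c['f']+c['cx'],q[:,1]/q[:,2]*c['f']+c['cy']]
def orange(im):
    h=cv2.cvtColor(im,cv2.COLOR_BGR2HSV); return cv2.inRange(h,(5,130,120),(25,255,255))
E
python3 - <<'E'
from h import *
im=cv2.imread('pics/top0.png'); c=cam('top')
print('cam at',-c['R'].T@c['t'])
h=cv2.cvtColor(im,cv2.COLOR_BGR2HSV)
o=orange(im); o=cv2.morphologyEx(o,cv2.MORPH_CLOSE,np.ones((5,5)))
for (nm,u,v,L) in (('long',186,270,180),('short',361,267,110),('med',395,302,145)):
    m=np.zeros(im.shape[:2],np.uint8); m[v-45:v+45,u-14:u+14]=255
    g=o&m; ys,xs=np.nonzero(g); gc=ray(c,[xs.mean(),ys.mean()],14)[0]
    s=((h[...,2]>90).astype(np.uint8)*255|g)&m
    n,lab,st,cc=cv2.connectedComponentsWithStats(s); k=1+np.argmax(st[1:,4]); ys,xs=np.nonzero(lab==k)
    P=ray(c,np.c_[xs,ys],13)[:,:2]; mu=P.mean(0); w,V=np.linalg.eigh(np.cov((P-mu).T)); d=V[:,1]; q=(P-mu)@d
    print(nm,'grip',gc.round(1),'body mid',(mu+d*(q.max()+q.min())/2).round(1),'len',round(np.ptp(q),1),'ang',round(np.arctan2(d[1],d[0])%np.pi,3), 'px',st[k])
b=cv2.inRange(h,(100,150,60),(130,255,255)); b[:205]=0;b[260:]=0;b[:,:212]=0;b[:,240:]=0
n,lab,st,cc=cv2.connectedComponentsWithStats(b);k=1+np.argmax(st[1:,4]);print('blue',st[k],cc[k],ray(c,cc[k],28))
cv2.imwrite('pics/railz.png',cv2.resize(im[195:270,205:325],None,fx=6,fy=6,interpolation=cv2.INTER_CUBIC))
E
```

```text
cam at [ 363.7877131  -131.25251489 1368.78437075]
long grip [479.2 212.3  14. ] body mid [482.4 211.4] len 170.0 ang 0.042 px [182 236   8  67 448]
short grip [ 493.5 -235.8   14. ] body mid [ 589.  -239.9] len 90.4 ang 1.104 px [347 222  28  25 483]
med grip [ 404.5 -323.7   14. ] body mid [ 408.2 -322.8] len 134.3 ang 0.085 px [390 275  10  54 349]
blue [219 212   9  41 255] [223.10196078 232.16470588] [[576.47836185 117.45724525  28.        ]]
```

View pics/railz.png

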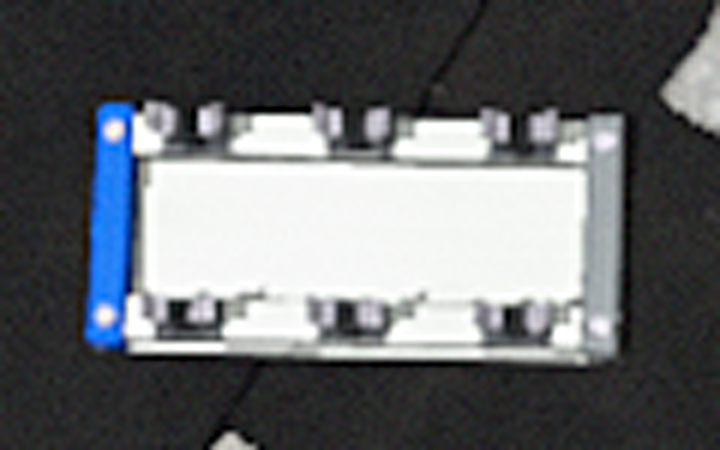

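```bash
cat >> h.py <<'E'
from scipy.spatial.transform import Rotation as Ro
def go(x,y,z,yaw):
    """prints slide (cm) and roll in the tool's axes to reach this TCP, jaw yaw"""
    s=bot.sense(); R=Ro.from_rotvec(s['eef_rot']).as_matrix()
    d=R.T@(np.array([x,y,z])-s['position'])/10
    y0=np.arctan2(R[1,0],R[0,0]); dy=(yaw-y0+np.pi)%(2*np.pi)-np.pi
    print('t',round(s['t'],2),'slide',d.round(2),'roll',round(-dy,3),'yaw now',round(y0,3),'tcp',s['position'].round(1),'F',s['wrist_force'].round(1),'w',round(s['grip_width'],1),'j',s['joint_positions'].round(2))
E
python3 - <<'E'
from h import *
c=cam('top')
Z=[(184,120),(351,123),(520,126),(179,309),(347,314),(514,319)]
P=ray(c,[(205+(u+.5)/6-.5,195+(v+.5)/6-.5) for u,v in Z],64); print(P.round(1))
go(408,-323,200,1.655)
E
```

```text
[[615.8  82.2  64. ]
 [615.7  12.5  64. ]
 [615.6 -58.1  64. ]
 [536.2  81.2  64. ]
 [535.3  11.6  64. ]
 [534.4 -57.5  64. ]]
t 0.1 slide [-12.97 -30.71   3.09] roll -2.956 yaw now -1.301 tcp [ 146.6 -529.9  230.7] F [0.6 0.3 0.2] w 85.1 j [-1.45  0.26  0.02  1.33  0.    1.42]
```

Emit:
servo_tool(slide=[[-1.3,-3.1,0.3],[-2.6,-6.2,0.6],[-3.9,-9.3,0.9],[-5.2,-12.3,1.2],[-6.5,-15.4,1.5],[-7.8,-18.5,1.8],[-9.1,-21.5,2.2],[-10.4,-24.6,2.5],[-11.7,-27.7,2.8],[-12.97,-30.7,3.1]], roll=[-0.149,-0.298,-0.447,-0.596,-0.745,-0.894,-1.043,-1.192,-1.341,-1.49], gripper=[8,7,6,5,5,5,5,5,5,5], grip_force=90)

```text
t: 1.1
position: [408.8, -322.1, 199.9]
eef_rot: [-3.126, -0.306, 0.001]
wrist_force: [0.3, 0.2, -0.2]
grip_width: 49.6
```

Emit:
servo_tool(slide=[[0,0,0],[0,0,0],[0,0,0],[0,0,0],[0,0,0],[0,0,0],[0,0,0],[0,0,0],[0,0,0],[0,0,0]], roll=[-0.147,-0.293,-0.44,-0.587,-0.733,-0.88,-1.026,-1.173,-1.32,-1.466], gripper=[5,5,5,5,5,5,5,5,5,5])

```text
t: 2.1
position: [407.8, -323.1, 199.9]
eef_rot: [-2.118, -2.319, -0.0]
wrist_force: [-0.9, -0.4, 0.1]
grip_width: 49.8
```

Run:
```python
from h import *
c=cam('wrist'); cv2.imwrite('pics/w1.png',bot.grab_frame('wrist'))
go(408,-323,100,1.655)
np.save('w1.npy',c,allow_pickle=True)
print('cam at',-c['R'].T@c['t'],c['R'][2])
```

```text
t 2.15 slide [0.   0.03 9.99] roll 0.015 yaw now 1.67 tcp [ 407.8 -323.1  199.9] F [-0.2  0.1 -0.1] w 50.0 j [-0.83  0.22 -0.11  1.24 -0.   -0.93]
cam at [ 329.11491274 -331.1468206   341.99299937] [ 0.30602758  0.02914206 -0.95157651]
```

View pics/w1.png

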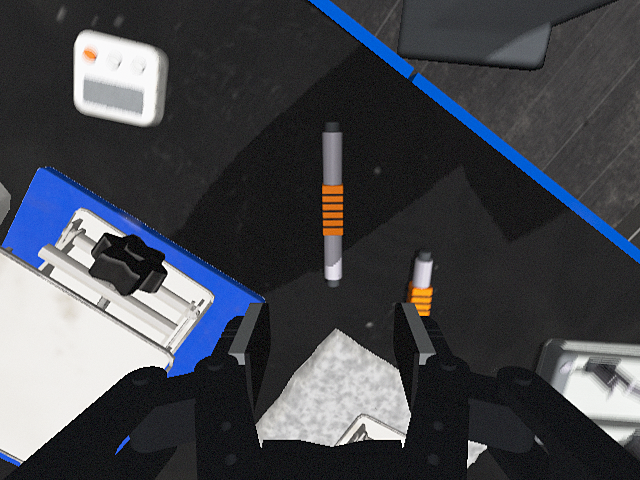

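Wrist view: the medium shaft's ends are at (333,123) and (333,287), with its grip spanning rows 185–235. The short shaft's near end is at (425,252).

```bash
cat >> h.py <<'E'
def shaft(im,c,u,v,hw=16,zt=16,vis=90,lo=0,hi=480):
    o=orange(im); o=cv2.morphologyEx(o,cv2.MORPH_CLOSE,np.ones((9,9)))
    n,lab,st,cc=cv2.connectedComponentsWithStats(o); k=1+np.argmin([np.hypot(*(q-(u,v))) for q in cc[1:]])
    cnt=cv2.findContours((lab==k).astype(np.uint8),0,2)[0][0][:,0].astype(float)
    P=ray(c,cnt,zt)[:,:2].astype(np.float32); r=cv2.minAreaRect(P); b=cv2.boxPoints(r)
    e=[b[1]-b[0],b[2]-b[1]]; d=max(e,key=np.linalg.norm); a=np.arctan2(d[1],d[0]); a=(a+np.pi/2)%np.pi-np.pi/2
    print('grip at z',zt,np.round(r[0],1),'size',np.round(r[1],1),'ang',round(a,3),'px',cc[k].round(1),st[k])
    return np.array(r[0]),a
E
python3 - <<'E'
from h import *
c=np.load('w1.npy',allow_pickle=True).item(); im=cv2.imread('pics/w1.png')
shaft(im,c,333,210); shaft(im,c,420,300)
P=ray(c,[(333,123),(333,287)],13);print(P.round(1),P.mean(0),np.linalg.norm(P[1]-P[0]),np.arctan2(*(P[1]-P[0])[1::-1]))
E
```

```text
grip at z 16 [ 404.7 -323.4] size [43.9 17.1] ang 0.099 px [332.3 209.3] [ 322  185   21   51 1025]
grip at z 16 [ 482.5 -234.3] size [29.  19.2] ang 0.04 px [421.9 299.7] [410 287  23  29 496]
[[ 333.4 -329.1   13. ]
 [ 477.1 -315.9   13. ]] [ 405.22591607 -322.50837111   13.        ] 144.27410335633635 0.09180445353911651
```

Emit:
servo_tool(slide=[[0,-0.3,3],[0,-0.3,7],[0,-0.3,11],[0,-0.3,15],[0,-0.3,18],[0,-0.3,19],[0,-0.3,19.6],[0,-0.3,19.6],[0,-0.3,19.6]], roll=[0,0,0,0,0,0,0,0,0], gripper=[5,5,5,5,5,5,5,5,5])

```text
t: 3.05
position: [405.5, -324.2, 5.5]
eef_rot: [2.125, 2.311, -0.0]
wrist_force: [0.1, -0.2, -0.2]
grip_width: 50.3
```

Emit:
servo_tool(slide=[[0,0,0],[0,0,0],[0,0,0],[0,0,0],[0,0,0],[0,0,0]], roll=[0,0,0,0,0,0], gripper=[3,1,1,1,1,1])

```text
t: 3.65
position: [405.3, -323.9, 5.5]
eef_rot: [2.125, 2.312, -0.0]
wrist_force: [-1.7, 1.0, 9.4]
grip_width: 15.3
```

Emit:
servo_tool(slide=[[0,0,-2],[0,0,-6],[0,0,-10],[0,0,-13],[0,0,-13]], roll=[0,0,0,0,0], gripper=[1,1,1,1,1])

```text
t: 4.15
position: [406.3, -325.0, 138.7]
eef_rot: [2.121, 2.307, -0.001]
wrist_force: [1.0, 0.2, -0.5]
grip_width: 15.3
```

Run:
```python
from h import *
c=cam('wrist'); cv2.imwrite('pics/w2.png',bot.grab_frame('wrist'))
go(575.5,12,133,1.571+.005)
```

```text
t 4.2 slide [32.08 19.75  0.28] roll 0.079 yaw now 1.655 tcp [ 405.6 -324.3  136.4] F [-0.8  0.4 -1.3] w 15.5 j [-0.84  0.25 -0.24  1.08 -0.   -0.92]
```

View pics/w2.png

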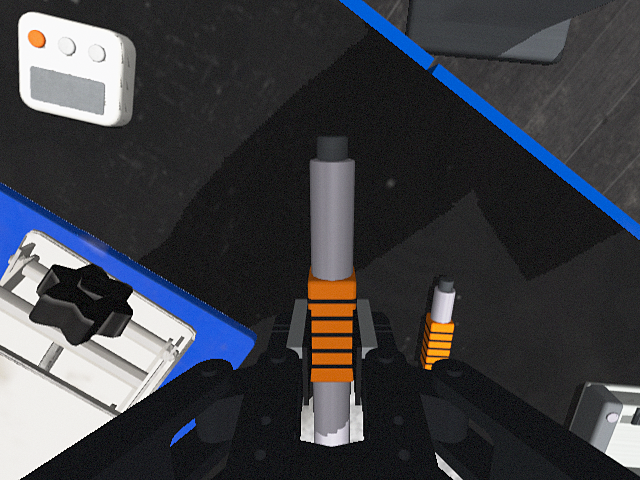

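Emit:
servo_tool(slide=[[3.5,2.2,0],[7.5,4.6,0],[11.5,7,0],[15.5,9.5,0],[19.5,12,0],[23.5,14.5,0],[27,16.6,0],[30,18.5,0],[32.1,19.8,0],[32.1,19.8,0]], roll=[0,0,0,0.02,0.04,0.06,0.08,0.08,0.08,0.08], gripper=[1,1,1,1,1,1,1,1,1,1])

```text
t: 5.2
position: [575.5, 15.8, 132.6]
eef_rot: [-2.212, -2.228, 0.001]
wrist_force: [-0.9, -1.0, -1.4]
grip_width: 15.3
```

Run:
```python
from h import *
go(575.5,12,75,1.571+.005)
c=cam('wrist'); cv2.imwrite('pics/w3.png',bot.grab_frame('wrist'))
np.save('w3.npy',c,allow_pickle=True)
cv2.imwrite('pics/s3.png',bot.grab_frame('scene'))
cv2.imwrite('pics/t3.png',bot.grab_frame('top'))
```

```text
t 5.2 slide [-0.38  0.    5.76] roll 0.002 yaw now 1.578 tcp [575.5  15.8 132.6] F [-0.9 -1.  -1.4] w 15.3 j [-0.12  0.35 -0.11  1.12  0.   -0.13]
```

View pics/w3.png

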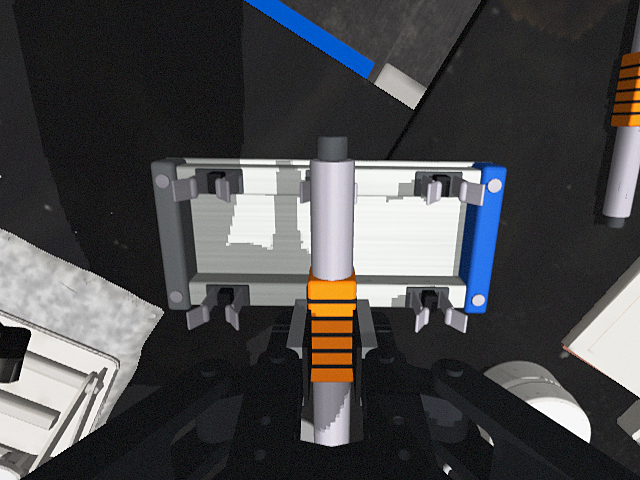

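View pics/t3.png

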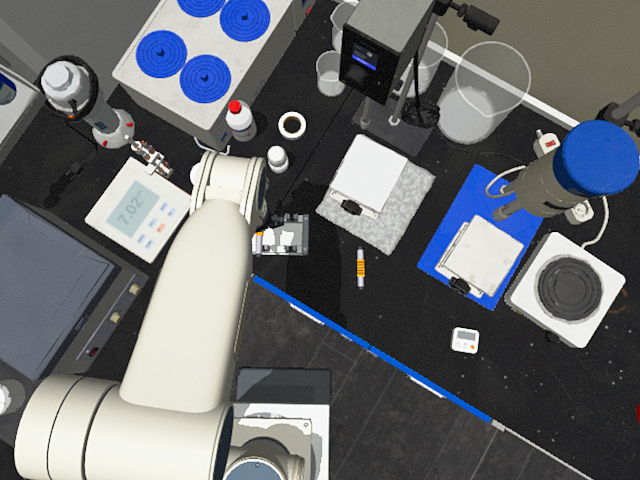

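The wrist view shows the medium shaft held centrally over the rail. The grey block runs from about (165,162) to (175,310), the blue block from (493,166) to (474,312), and four clips are visible.

Run:
```python
from h import *
im=cv2.imread('pics/w3.png')
a=im[150:340,145:260];b=im[150:340,400:515]
cv2.imwrite('pics/w3z.png',cv2.resize(np.hstack([a,b]),None,fx=3.1,fy=3.1,interpolation=cv2.INTER_CUBIC))
c=np.load('w3.npy',allow_pickle=True).item()
h=cv2.cvtColor(im,cv2.COLOR_BGR2HSV)
m=cv2.inRange(h,(100,150,60),(130,255,255)); m[:155]=0;m[330:]=0
n,lab,st,cc=cv2.connectedComponentsWithStats(m);k=1+np.argmax(st[1:,4]);cnt=cv2.findContours((lab==k).astype(np.uint8),0,2)[0][0][:,0]
P=ray(c,cnt,28)[:,:2].astype(np.float32);print(st[k],cv2.minAreaRect(P))
print('screws',ray(c,[(494,186),(478,299),(162,182),(176,297)],28).round(1))
```

```text
[ 459  162   48  152 3919] ((574.6886596679688, 113.2591781616211), (22.388452529907227, 104.9041748046875), 89.68000030517578)
screws [[537.1 118.1  28. ]
 [616.2 117.7  28. ]
 [536.2 -92.4  28. ]
 [616.2 -92.6  28. ]]
```

View pics/w3z.png

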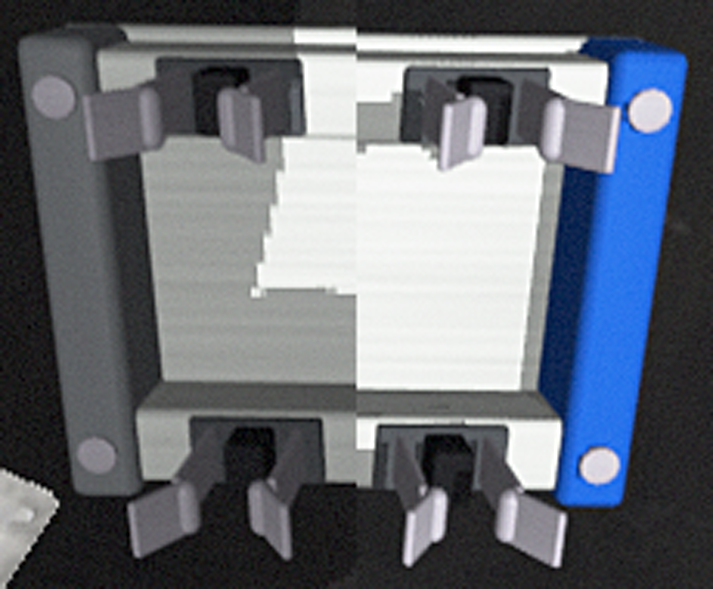

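Emit:
servo_tool(slide=[[-0.33,0.05,1],[-0.33,0.05,3],[-0.33,0.05,5],[-0.33,0.05,6],[-0.33,0.05,6],[-0.33,0.05,6]], roll=[0.01,0.01,0.01,0.01,0.01,0.01], gripper=[1,1,1,1,1,1])

```text
t: 5.95
position: [575.8, 9.2, 74.6]
eef_rot: [2.229, 2.214, 0.0]
wrist_force: [-0.3, -0.7, -0.8]
grip_width: 15.3
```

Run:
```python
from h import *
c=np.load('w3.npy',allow_pickle=True).item()
P=ray(c,[(173,192),(229.5,192),(428,197),(483.4,197)],64); print(P.round(1))
go(576,12.5,40,1.568)
c=cam('wrist'); im=bot.grab_frame('wrist'); cv2.imwrite('pics/w4.png',im)
```

```text
[[535.9 -71.5  64. ]
 [535.6 -40.8  64. ]
 [537.6  67.6  64. ]
 [537.3  98.   64. ]]
t 5.95 slide [0.33 0.01 3.46] roll -0.004 yaw now 1.564 tcp [575.8   9.2  74.6] F [-0.3 -0.7 -0.8] w 15.3 j [-0.13  0.39 -0.2   0.98 -0.   -0.12]
```

View pics/w4.png

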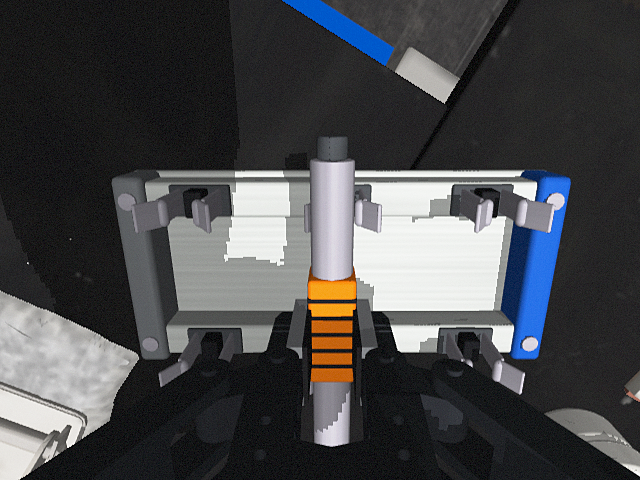

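Emit:
servo_tool(slide=[[0.38,0,0],[0.38,0,0],[0.38,0,0.3],[0.38,0,0.8]], roll=[0,0,0,0], gripper=[1,1,1,1])

```text
t: 6.4
position: [576.0, 13.6, 66.5]
eef_rot: [2.227, 2.215, 0.001]
wrist_force: [-0.1, 0.6, -0.9]
grip_width: 15.5
```

Emit:
servo_tool(slide=[[0,0,0.3],[0,0,0.6],[0,0,0.9],[0,0,1.2],[0,0,1.5],[0,0,1.5]], roll=[0,0,0,0,0,0], gripper=[1,1,1,1,1,1])

```text
t: 7.0
position: [576.4, 13.5, 51.5]
eef_rot: [2.227, 2.214, 0.002]
wrist_force: [1.0, 0.6, 2.0]
grip_width: 15.1
```

Emit:
servo_tool(slide=[[0,0,0.2],[0,0,0.4],[0,0,0.6],[0,0,0.8],[0,0,0.95],[0,0,0.95]], roll=[0,0,0,0,0,0], gripper=[1,1,1,1,1,1])

```text
t: 7.6
position: [575.5, 13.4, 41.6]
eef_rot: [-2.228, -2.215, 0.001]
wrist_force: [-0.4, -0.5, -0.0]
grip_width: 15.3
```

Run:
```python
from h import *
go(576,12.5,40,1.568)
```

```text
t 7.6 slide [-0.09  0.05  0.16] roll -0.003 yaw now 1.565 tcp [575.5  13.4  41.6] F [-0.4 -0.5 -0. ] w 15.3 j [-0.12  0.42 -0.25  0.9  -0.   -0.12]
```

Emit:
servo_tool(slide=[[0,0,0.15],[0,0,0.3],[0,0,0.3]], roll=[0,0,0], gripper=[1,1,1])

```text
t: 7.9
position: [576.0, 13.4, 41.2]
eef_rot: [2.226, 2.214, 0.002]
wrist_force: [-8.0, 0.8, 24.6]
grip_width: 15.4
```

Emit:
servo_tool(slide=[[0,0,-0.3],[0,0,-0.3],[0,0,-0.3],[0,0,-0.3],[0,0,-0.3],[0,0,-3],[0,0,-7],[0,0,-11],[0,0,-15],[0,0,-15]], roll=[0,0,0,0,0,0,0,0,0,0], gripper=[1,4.5,4.5,4.5,4.5,4.5,4.5,4.5,4.5,4.5])

```text
t: 8.9
position: [578.0, 13.2, 194.2]
eef_rot: [2.223, 2.21, 0.008]
wrist_force: [1.0, 0.0, 0.9]
grip_width: 45.1
```

Run:
```python
from h import *
c=cam('wrist'); im=bot.grab_frame('wrist'); cv2.imwrite('pics/w5.png',im)
shaft(im,c,332,300,zt=54)
go(485,-236,190,1.62)
```

```text
grip at z 54 [573.4  13.5] size [17.6 45.4] ang -0.014 px [332.5 220.3] [ 321  190   24   60 1348]
t 8.95 slide [-24.99  -9.06   0.11] roll -0.055 yaw now 1.565 tcp [577.1  13.3 191.4] F [-0.2  0.2 -0.8] w 45.3 j [-0.12  0.32 -0.    1.25 -0.   -0.12]
```

View pics/w5.png

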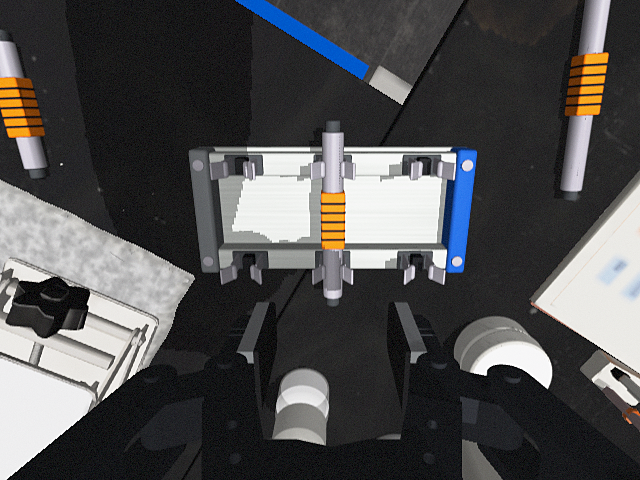

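Wrist view: the medium shaft lies in both middle clips, with its grip at (332,220) midway between the rails. The short shaft's grip is at (22,107) and the long one's at (587,85).

Run:
```python
from h import *
c=cam('wrist'); im=cv2.imread('pics/w5.png')
shaft(im,c,22,107); shaft(im,c,587,85)
```

```text
grip at z 16 [ 490.6 -228.9] size [43.2 32.2] ang 0.037 px [ 18.8 107.9] [   0   77   44   61 2106]
grip at z 16 [476.4 209.6] size [43.7 18.3] ang 0.045 px [591.8  83.5] [ 576   52   33   64 1479]
```

Emit:
servo_tool(slide=[[-3,-1,0],[-7,-2.5,0],[-11,-4,0],[-15,-5.5,0],[-19,-7,0],[-22.5,-8.4,0],[-25,-9.1,0],[-25,-9.1,0],[-25,-9.1,0]], roll=[0,0,0,-0.02,-0.04,-0.055,-0.055,-0.055,-0.055], gripper=[4.5,4.5,4.5,4.5,4.5,4.5,4.5,4.5,4.5])

```text
t: 9.85
position: [482.8, -236.1, 187.6]
eef_rot: [-2.167, -2.272, 0.0]
wrist_force: [-0.2, 0.5, 0.2]
grip_width: 44.9
```

Run:
```python
from h import *
bot.grab_frame('wrist')
c=cam('wrist'); im=bot.grab_frame('wrist'); cv2.imwrite('pics/w6.png',im)
p,a=shaft(im,c,332,220)
go(p[0],p[1],5,a+np.pi/2)
```

```text
grip at z 16 [ 491.2 -234.7] size [46.  17.3] ang 0.042 px [332.  227.4] [ 322  200   22   54 1073]
t 9.95 slide [-0.02  0.81 18.31] roll 0.008 yaw now 1.621 tcp [ 483.3 -235.1  188.1] F [ 0.1 -0.4  0.6] w 44.7 j [-0.61  0.25 -0.1   1.22  0.   -0.66]
```

View pics/w6.png

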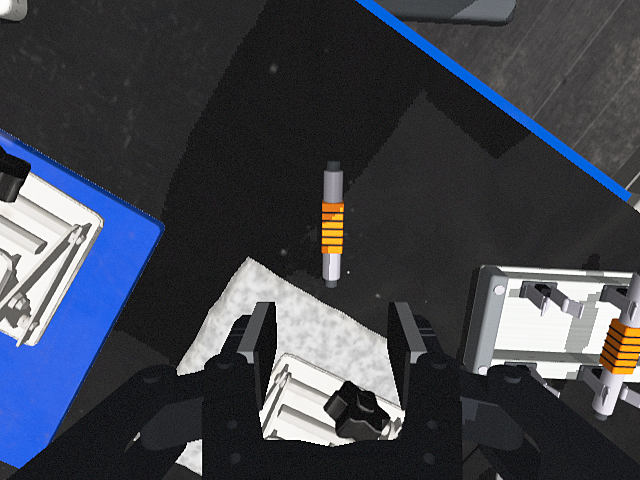

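The short shaft is between (333,162) and (332,288), centred under the jaws, and clear of the slab and jack.

Emit:
servo_tool(slide=[[0,0.75,3],[0,0.75,7],[0,0.75,11],[0,0.75,14.5],[0,0.75,17],[0,0.75,18],[0,0.75,18.2],[0,0.75,18.2]], roll=[0.008,0.008,0.008,0.008,0.008,0.008,0.008,0.008], gripper=[4.5,4.5,4.5,4.5,4.5,4.5,4.5,4.5])

```text
t: 10.75
position: [491.4, -235.4, 7.5]
eef_rot: [2.174, 2.267, 0.0]
wrist_force: [1.2, -0.0, -0.8]
grip_width: 45.0
```

Emit:
servo_tool(slide=[[0,0,0],[0,0,0],[0,0,0],[0,0,0],[0,0,0],[0,0,0]], roll=[0,0,0,0,0,0], gripper=[3,1,1,1,1,1])

```text
t: 11.35
position: [491.5, -236.0, 8.4]
eef_rot: [2.174, 2.265, 0.001]
wrist_force: [-1.2, 1.3, 7.3]
grip_width: 15.3
```

Emit:
servo_tool(slide=[[0,0,-2],[0,0,-6],[0,0,-10],[0,0,-13],[0,0,-13],[0,0,-13]], roll=[0,0,0,0,0,0], gripper=[1,1,1,1,1,1])

```text
t: 11.95
position: [491.0, -235.8, 137.7]
eef_rot: [2.174, 2.265, 0.001]
wrist_force: [-0.2, -0.2, -0.9]
grip_width: 15.3
```

Run:
```python
from h import *
go(576,-57,133,1.568)
```

```text
t 11.95 slide [17.51  9.23  0.46] roll 0.044 yaw now 1.612 tcp [ 491.  -235.8  137.7] F [-0.2 -0.2 -0.9] w 15.3 j [-0.6   0.29 -0.18  1.1   0.   -0.64]
```

Emit:
servo_tool(slide=[[2.5,1.3,0],[6,3.2,0],[9.5,5,0],[13,6.9,0],[16,8.5,0],[17.5,9.25,0],[17.5,9.25,0],[17.5,9.25,0],[17.5,9.25,0]], roll=[0,0,0.02,0.03,0.044,0.044,0.044,0.044,0.044], gripper=[1,1,1,1,1,1,1,1,1])

```text
t: 12.85
position: [575.5, -57.9, 136.3]
eef_rot: [-2.225, -2.217, 0.001]
wrist_force: [-0.2, 0.2, -0.1]
grip_width: 15.0
```

Emit:
servo_tool(slide=[[0,0,1.5],[0,0,3.5],[0,0,5],[0,0,5.5],[0,0,5.5],[0,0,5.5]], roll=[0,0,0,0,0,0], gripper=[1,1,1,1,1,1])

```text
t: 13.45
position: [576.3, -57.6, 82.5]
eef_rot: [2.225, 2.217, 0.001]
wrist_force: [0.5, 0.1, -0.4]
grip_width: 15.1
```

Run:
```python
from h import *
c=cam('wrist'); im=bot.grab_frame('wrist'); cv2.imwrite('pics/w7.png',im)
go(576,-57,44,1.568)
```

```text
t 13.5 slide [ 0.04 -0.05  3.87] roll -0.001 yaw now 1.567 tcp [576.4 -57.4  82.7] F [ 0.3  0.1 -0.8] w 14.9 j [-0.24  0.39 -0.18  1.    0.   -0.24]
```

View pics/w7.png

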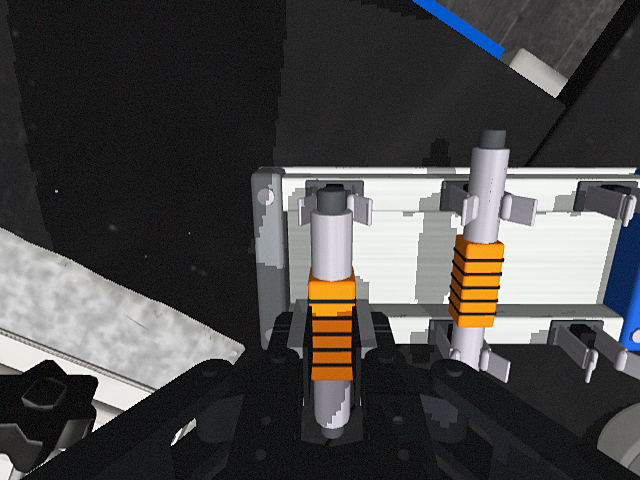

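The short shaft is centred at column 332 between the grey-end clip's lips (about 300 and 370). Pressing down.

Emit:
servo_tool(slide=[[0,0,0.7],[0,0,1.4],[0,0,2],[0,0,2.3],[0,0,2.6],[0,0,2.9],[0,0,3.2],[0,0,3.5],[0,0,3.8],[0,0,3.8]], roll=[0,0,0,0,0,0,0,0,0,0], gripper=[1,1,1,1,1,1,1,1,1,1])

```text
t: 14.5
position: [575.7, -56.9, 44.3]
eef_rot: [-2.225, -2.218, 0.0]
wrist_force: [-4.7, 1.5, 9.2]
grip_width: 15.5
```

Emit:
servo_tool(slide=[[0,0,0.15],[0,0,0.3],[0,0,0.3]], roll=[0,0,0], gripper=[1,1,1])

```text
t: 14.8
position: [575.7, -56.9, 44.0]
eef_rot: [2.223, 2.217, 0.001]
wrist_force: [-12.8, 3.9, 35.7]
grip_width: 14.8
```

Emit:
servo_tool(slide=[[0,0,-0.35],[0,0,-0.35],[0,0,-0.35],[0,0,-0.35],[0,0,-0.35],[0,0,-3],[0,0,-7],[0,0,-11],[0,0,-14.5],[0,0,-14.5]], roll=[0,0,0,0,0,0,0,0,0,0], gripper=[1,4.5,4.5,4.5,4.5,4.5,4.5,4.5,4.5,4.5])

```text
t: 15.8
position: [578.0, -57.5, 190.6]
eef_rot: [2.22, 2.214, 0.006]
wrist_force: [0.4, 0.4, -0.5]
grip_width: 44.7
```

Run:
```python
from h import *
c=cam('wrist'); im=bot.grab_frame('wrist'); cv2.imwrite('pics/w8.png',im)
shaft(im,c,332,220,zt=54)
go(470,211,190,1.571+.043)
```

```text
grip at z 54 [575.4 -56.7] size [17.4 43.8] ang -0.01 px [333.5 223.7] [ 322  195   25   58 1368]
t 15.85 slide [ 26.8  -10.79  -0.28] roll -0.046 yaw now 1.568 tcp [577.1 -57.3 187.9] F [-0.2  0.6 -0.9] w 45.3 j [-0.24  0.32  0.    1.25 -0.   -0.24]
```

View pics/w8.png

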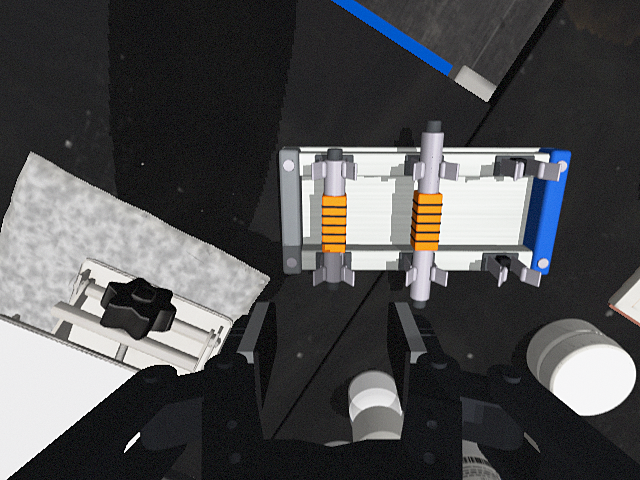

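Both placed shafts sit in their clips, with the grips at (333,224) and (426,222). Next is the long shaft.

Emit:
servo_tool(slide=[[3,-1.2,0],[7,-2.8,0],[11,-4.4,0],[15,-6,0],[19,-7.6,0],[23,-9.2,0],[26,-10.5,0],[26.8,-10.8,0],[26.8,-10.8,0],[26.8,-10.8,0]], roll=[0,0,0,-0.02,-0.04,-0.046,-0.046,-0.046,-0.046,-0.046], gripper=[4.5,4.5,4.5,4.5,4.5,4.5,4.5,4.5,4.5,4.5])

```text
t: 16.85
position: [469.0, 210.7, 185.1]
eef_rot: [-2.173, -2.269, 0.002]
wrist_force: [0.2, 0.3, 0.2]
grip_width: 45.0
```

Run:
```python
from h import *
bot.grab_frame('scene')
c=cam('wrist'); im=bot.grab_frame('wrist'); cv2.imwrite('pics/w9.png',im)
p,a=shaft(im,c,332,220)
go(p[0],p[1],5,a+np.pi/2)
```

```text
grip at z 16 [477.1 210.8] size [44.7 17.6] ang 0.052 px [332.6 227.7] [ 322  201   22   53 1111]
t 16.95 slide [ 0.03  0.8  18.03] roll -0.01 yaw now 1.613 tcp [469.3 210.3 185.3] F [ 0.6  0.4 -0.9] w 45.4 j [ 0.26  0.22 -0.15  1.2  -0.    0.22]
```

View pics/w9.png

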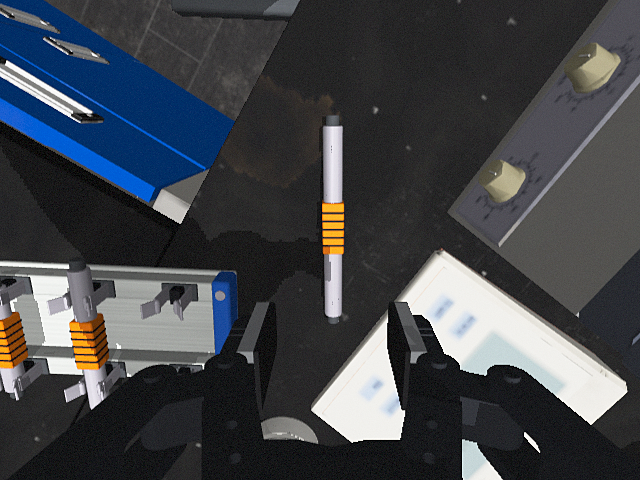

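Run:
```python
from h import *
c=cam('wrist'); t=cam('top')
# balance near corner wrist (437,250), top view (152,262); right corner (312,408) / (195,208); device (450,212)/(148,277)
def tri(a,b):
    best=min(((np.linalg.norm(ray(c,a,z)-ray(t,b,z)),z) for z in range(0,250,2))); return best, ray(c,a,best[1]).round(0)
for a,b in (((437,250),(152,262)),((312,408),(195,208)),((450,212),(148,277))): print(tri(a,b))
```

```text
((np.float64(1.2758176981399187), 0), array([[498., 305.,   0.]]))
((np.float64(10.049363711891827), 40), array([[639., 199.,  40.]]))
((np.float64(0.38955578928206513), 20), array([[459., 305.,  20.]]))
```

The balance corner (437,250) and the instrument corner (450,212) come out at y of about 300 mm, well clear of the jaws, which reach y of about 254 mm. Grasping the long shaft, whose grip is at (332,228).

Emit:
servo_tool(slide=[[0,0.8,3],[0,0.8,7],[0,0.8,11],[0,0.8,14.5],[0,0.8,17],[0,0.8,17.8],[0,0.8,18],[0,0.8,18]], roll=[-0.006,-0.006,-0.006,-0.006,-0.006,-0.006,-0.006,-0.006], gripper=[4.5,4.5,4.5,4.5,4.5,4.5,4.5,4.5])

```text
t: 17.75
position: [477.6, 211.4, 6.6]
eef_rot: [2.167, 2.274, 0.001]
wrist_force: [0.2, -0.9, 0.1]
grip_width: 45.1
```

Emit:
servo_tool(slide=[[0,0,0],[0,0,0],[0,0,0],[0,0,0],[0,0,0],[0,0,0]], roll=[0,0,0,0,0,0], gripper=[3,1,1,1,1,1])

```text
t: 18.35
position: [477.5, 211.9, 7.3]
eef_rot: [2.165, 2.274, 0.003]
wrist_force: [-1.6, -1.5, 6.7]
grip_width: 15.0
```

Emit:
servo_tool(slide=[[0,0,-2],[0,0,-6],[0,0,-10],[0,0,-13.5],[0,0,-13.5],[0,0,-13.5]], roll=[0,0,0,0,0,0], gripper=[1,1,1,1,1,1])

```text
t: 18.95
position: [477.0, 211.9, 141.6]
eef_rot: [2.165, 2.275, 0.003]
wrist_force: [-0.6, -0.6, -1.3]
grip_width: 15.0
```

Run:
```python
from h import *
go(576,82.5,138,1.568)
```

```text
t 18.95 slide [-13.41   9.25   0.38] roll 0.052 yaw now 1.62 tcp [477.  211.9 141.6] F [-0.6 -0.6 -1.3] w 15.0 j [ 0.26  0.25 -0.22  1.1   0.    0.21]
```

Emit:
servo_tool(slide=[[-2.5,1.7,0],[-5.5,3.8,0],[-8.5,5.9,0],[-11.5,8,0],[-13.4,9.25,0],[-13.4,9.25,0],[-13.4,9.25,0],[-13.4,9.25,0]], roll=[0,0.02,0.03,0.052,0.052,0.052,0.052,0.052], gripper=[1,1,1,1,1,1,1,1])

```text
t: 19.75
position: [574.8, 83.1, 139.9]
eef_rot: [-2.223, -2.218, 0.002]
wrist_force: [0.5, 0.8, -1.5]
grip_width: 15.3
```

Emit:
servo_tool(slide=[[0,0,1.5],[0,0,3.5],[0,0,5.2],[0,0,5.8],[0,0,5.8],[0,0,5.8]], roll=[0,0,0,0,0,0], gripper=[1,1,1,1,1,1])

```text
t: 20.35
position: [575.9, 82.9, 83.5]
eef_rot: [2.223, 2.219, 0.001]
wrist_force: [-1.1, 0.1, -1.3]
grip_width: 15.4
```

Run:
```python
from h import *
c=cam('wrist'); im=bot.grab_frame('wrist'); cv2.imwrite('pics/w10.png',im)
go(576,82.7,43.3,1.568)
```

```text
t 20.4 slide [-0.   -0.01  4.04] roll 0.0 yaw now 1.568 tcp [576.1  82.7  83.7] F [-0.5  0.6 -1.5] w 15.3 j [-0.    0.39 -0.17  1.01  0.    0.  ]
```

View pics/w10.png

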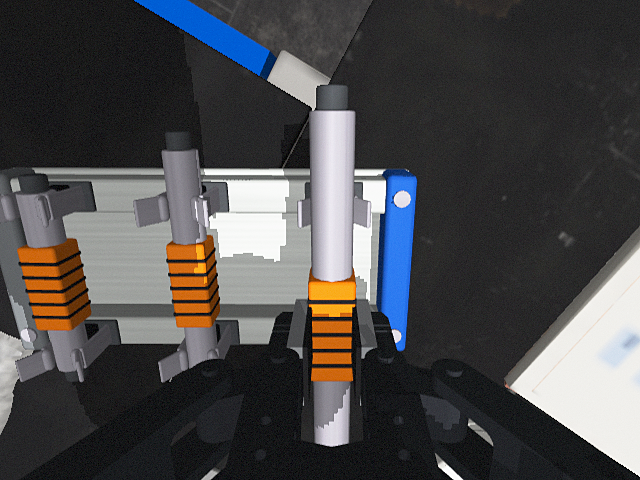

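The long shaft at column 332 lies between the lips at 298 and 371. Pressing it down.

Emit:
servo_tool(slide=[[0,0,0.7],[0,0,1.4],[0,0,2.1],[0,0,2.4],[0,0,2.7],[0,0,3],[0,0,3.3],[0,0,3.7],[0,0,4],[0,0,4]], roll=[0,0,0,0,0,0,0,0,0,0], gripper=[1,1,1,1,1,1,1,1,1,1])

```text
t: 21.4
position: [575.7, 82.9, 43.4]
eef_rot: [-2.224, -2.218, -0.001]
wrist_force: [-2.3, 4.0, 9.5]
grip_width: 15.4
```

Emit:
servo_tool(slide=[[0,0,0.15],[0,0,0.25],[0,0,0.25]], roll=[0,0,0], gripper=[1,1,1])

```text
t: 21.7
position: [575.7, 82.9, 43.2]
eef_rot: [2.223, 2.218, 0.003]
wrist_force: [-10.9, 4.9, 32.2]
grip_width: 15.0
```

Emit:
servo_tool(slide=[[0,0,-0.25],[0,0,-0.25],[0,0,-0.25],[0,0,-0.25],[0,0,-0.25],[0,0,-3],[0,0,-7],[0,0,-11],[0,0,-14.5],[0,0,-14.5]], roll=[0,0,0,0,0,0,0,0,0,0], gripper=[1,4.5,4.5,4.5,4.5,4.5,4.5,4.5,4.5,4.5])

```text
t: 22.7
position: [577.8, 82.3, 190.1]
eef_rot: [2.221, 2.214, 0.008]
wrist_force: [0.8, 0.6, 0.1]
grip_width: 44.9
```

Run:
```python
from h import *
c=cam('wrist'); im=bot.grab_frame('wrist'); cv2.imwrite('pics/w11.png',im)
for u in (332,240,150): shaft(im,c,u,220,zt=54)
go(500,12,300,1.568)
```

```text
grip at z 54 [575.   83.2] size [17.4 43.6] ang -0.003 px [333.5 223.9] [ 322  195   24   58 1369]
grip at z 54 [573.   15.3] size [20.4 45.7] ang -0.004 px [241.  221.4] [ 226  191   30   61 1522]
grip at z 54 [575.5 -55.7] size [17.9 43.6] ang -0.018 px [145.5 224.4] [ 130  196   32   58 1342]
t 22.75 slide [ -7.06  -7.62 -11.29] roll -0.0 yaw now 1.568 tcp [576.9  82.3 187.4] F [-0.1  0.  -0.6] w 44.4 j [-0.    0.33  0.01  1.25 -0.    0.  ]
```

View pics/w11.png

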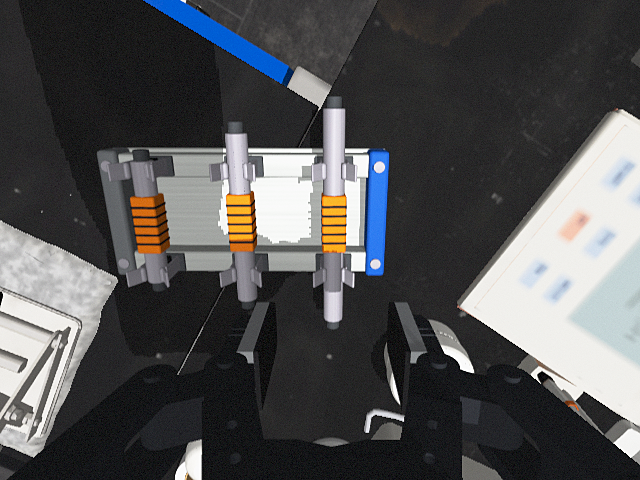

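Wrist view: all three shafts are in their clips, with tips at long (335,97)/(333,327), medium (235,124)/(248,307) and short (141,150)/(157,290). I'll back off and check the heights.

Emit:
servo_tool(slide=[[-1,-1,-2],[-3,-3,-5],[-5,-5,-8],[-7,-7.5,-11],[-11,-7.5,-11],[-15,-7.5,-11],[-19,-7.5,-11],[-23,-7.5,-11],[-26,-7.5,-11],[-26,-7.5,-11]], roll=[0,0,0,0,0,0,0,0,0,0], gripper=[4.5,4.5,4.5,4.5,4.5,4.5,4.5,4.5,4.5,4.5])

```text
t: 23.75
position: [499.7, -180.7, 293.0]
eef_rot: [-2.227, -2.212, 0.002]
wrist_force: [-0.0, -0.1, -0.6]
grip_width: 44.9
```

Run:
```python
from h import *
s=bot.grab_frame('scene'); t=bot.grab_frame('top'); cv2.imwrite('pics/s12.png',s); cv2.imwrite('pics/t12.png',t)
cs,ct=cam('scene'),cam('top')
e=[[(575.7+dx,y,z) for z in (45,52)] for y in (83,13,-57) for dx in (-50,50)]
print([proj(cs,q).round(0).tolist() for q in e]); 
A=cv2.resize(s[240:325,225:345],None,fx=6,fy=6,interpolation=cv2.INTER_CUBIC); cv2.imwrite('pics/s12z.png',A)
B=cv2.resize(t[140:280,190:330],None,fx=4,fy=4,interpolation=cv2.INTER_CUBIC); cv2.imwrite('pics/t12z.png',B)
a0=cv2.imread('pics/top0.png'); d=cv2.absdiff(a0,t).max(2)
for n,(u,v) in dict(jar=(205,177),bottle=(277,159),timer=(465,340)).items(): print(n,np.mean(d[v-18:v+18,u-18:u+18]))
```

```text
[[[281.0, 294.0], [281.0, 291.0]], [[251.0, 278.0], [251.0, 276.0]], [[301.0, 281.0], [301.0, 278.0]], [[271.0, 266.0], [271.0, 264.0]], [[319.0, 268.0], [319.0, 266.0]], [[290.0, 255.0], [290.0, 253.0]]]
jar 9.114969135802468
bottle 9.838734567901234
timer 16.88425925925926
```

View pics/s12z.png

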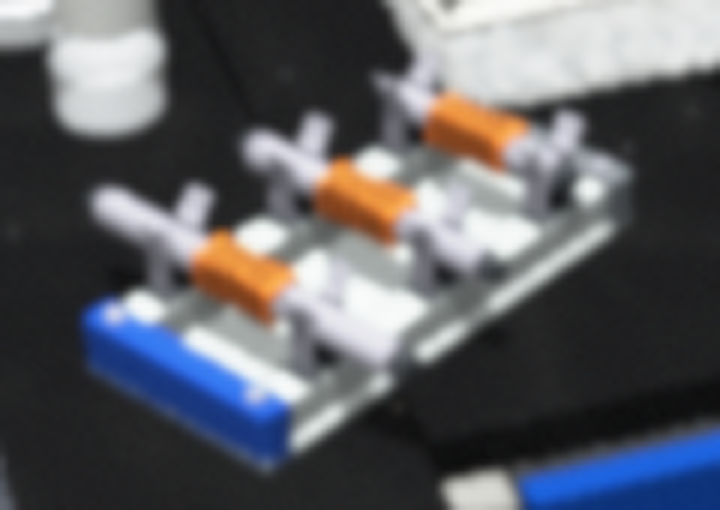

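View pics/t12z.png

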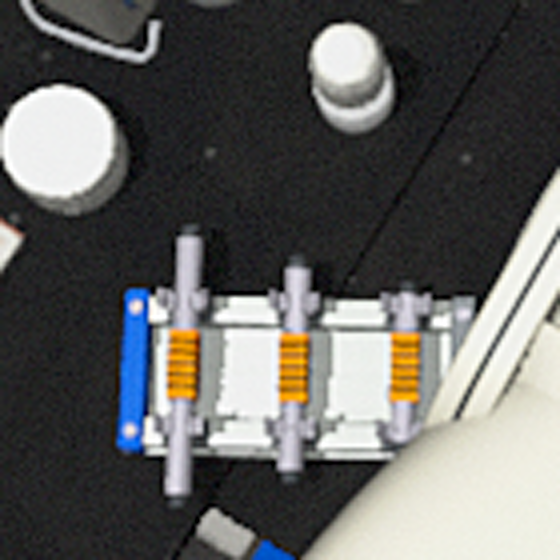

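Run:
```python
from h import *
from scipy.optimize import least_squares
s=cv2.imread('pics/s12.png'); t=cv2.imread('pics/t12.png'); cs,ct=cam('scene'),cam('top')
def cen(im,a):
    u0,v0,u1,v1=a; o=cv2.morphologyEx(orange(im),3,np.ones((3,3))); m=np.zeros_like(o); m[v0:v1,u0:u1]=o[v0:v1,u0:u1]
    n,l,st,cc=cv2.connectedComponentsWithStats(m); k=np.argsort(-st[1:,4])[:3]+1; return cc[k],st[k,4]
S,a=cen(s,(225,240,345,325)); T,b=cen(t,(190,140,330,280)); S=S[np.argsort(S[:,0])]; T=T[np.argsort(T[:,0])]
for p,q in zip(S,T):
    r=least_squares(lambda X:np.r_[proj(cs,X)[0]-p,proj(ct,X)[0]-q],[575,10,50]); print(p.round(1),q.round(1),r.x.round(1),'res',r.fun.round(2))
# wrist tips of w11 -> lengths with silhouette height about the axis
a0=cv2.imread('pics/top0.png')
hs=lambda im:cv2.cvtColor(im,cv2.COLOR_BGR2GRAY)
for n,(u,v) in dict(jar=(205,177),bottle=(277,159),timer=(465,340)).items():
    f=lambda im: np.float32(hs(im)[v-22:v+22,u-22:u+22]); print(n,np.round(cv2.phaseCorrelate(f(a0),f(t)),2) if 0 else cv2.phaseCorrelate(f(a0),f(t)))
```

```text
[264.4 285.2] [235.3 230.6] [578.7  83.8  45.9] res [ 0.23  0.05 -0.15 -0.2 ]
[284.6 272.9] [263.  231.4] [577.8  13.7  45.3] res [ 0.27  0.05 -0.16 -0.22]
[302.9 261.2] [291.  231.1] [579.7 -57.1  44.3] res [ 0.18  0.03 -0.1  -0.15]
jar ((0.5212321794677912, 0.48982514950828815), 0.9993300936251511)
bottle ((0.5351071942678622, 0.4551827172926757), 0.9851650784339434)
timer ((0.49355411502124014, 0.620894175265807), 1.0151376333354432)
```

Run:
```python
from h import *
print(bot.sense()['t'],bot.sense()['joint_vel'].round(3)); print(bot.finish_job())
```

```text
23.85 [ 0.03  -0.016  0.001  0.006  0.002  0.004]
the job is handed in; nothing more can be done
None
```

I put all three shafts away and handed the job in at 23.9 s: longest beside the blue end block, medium in the middle, shortest beside the grey end block. I lifted each by its orange grip and pressed it straight down until it met a hard stop at the seat height. I then let go and backed the arm away to the side.

**Last checks**
- **Grip positions:** matching the two fixed cameras' views put the grip centres at (578.7, 83.8, 45.9), (577.8, 13.7, 45.3) and (579.7, -57.1, 44.3) mm, longest to shortest. My estimate of the places' points is x ≈ 576, y ≈ 83 / 13 / -57, z = 45, so by these readings all three are within tolerance.
- **Angle:** the wrist camera showed each shaft within about 0.02 rad of the rail's x axis.
- **Jar, bottle and timer:** they had not moved between the first and last top pictures.

**Disagreements and limits**
- **Medium shaft, along its length:** the wrist camera put its grip at x ≈ 573 mm, about 5 mm from the two-camera reading. Both are inside the 12 mm allowed.
- **Heights:** these rest on a calibration good to about 2 mm and on the visible surface of the grips, so they confirm the seating only roughly. The hard stop during pressing is the better evidence.
- **Pressing force:** the final confirming push reached 25 to 36 N on the wrist, more than the 6 to 12 N the clips need. That force was carried by the fingers, and the wrist limit is 120 N.

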